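# Load a sealed tray into the bench coder and wind its print head down

## Robot

A 7-joint arm with a two-finger parallel gripper is mounted at the origin on the work surface. World frame = base frame: x ahead of the robot, y to its left, z up, the work surface at z = 0. Lengths are in m, angles in rad, forces in N, time in s.
With the tool pointing down it reaches from about 0.35 to 0.9 m from the base axis. Payload 8.1 kg.
Tool frame: the origin (TCP) lies on the centre line of the jaws, within the pads' length; the fingertips stand bot.tip_extent ahead of it and the grasp point (between the pads) lies 11 mm behind it (bot.tip_extent is the distance from the TCP to the fingertips, in m); z points along the fingers, y is the line along which they close (so a half turn about z gives the same grasp; the last joint's range is limited). The gripper opens to 92 mm and grips with 3 to 60 N. Pads are 19 mm wide; open, the fingers measure 130 mm over their backs; the gripper's body (75 mm by 190 mm) begins 47 mm behind the grasp point.
Start: joints at [-1.347, 0.434, 0.025, 1.573, -0.012, 1.134, -0.075], TCP at [0.201, 0.592, 0.235] pointing down, gripper open.
Joint ranges: [-2.62, 2.62], [-0.44, 2.09], [-1.27, 1.32], [0.08, 2.57], [-1.32, 4.46], [0.12, 2], [-2.74, 2.74]. Speed limits (rad/s): [2.22, 2.22, 3.01, 3.01, 3.14, 3.14, 3.14].

## Interface

Orientations are given as a rotation vector (axis times angle).
In Python, from cell import telemetry, grab_frame, camera_model, order, bot gives the robot as it stands. The module is installed in compiled form; this text tells all that it offers.
- The arm moves only by the shell command python3 -m inch 'ROWS' [FORCE]. ROWS is JSON, a list of rows, each an object of numbers: "fingers": the opening, from 0 (shut) to 1 (fully open); "dx", "dy", "dz": the shift along the tool's x, y, z in m; "wx", "wy", "wz": the turn, a rotation vector about the tool's x, y, z in rad. In form: [{"fingers": .., "dx": .., "dy": .., "dz": .., "wx": .., "wy": .., "wz": ..}, ...]. A call has 1 to 12 rows; each row shifts and turns the commanded pose from where the row before left it, along the tool's axes as they then stand; what a row does not reach is not made up. A row lasts 1/8 s, in which the tool goes at most 62.5 mm and 10.7 degrees, less where a joint would pass 70% of its speed; a pose out of reach is approached as far as the arm can. A call is refused whole if a number of a shift passes 0.0625 or a number of a turn 0.188, either way. A call with a gripper value outside its range is refused whole. The fingers move at their own pace and stop on an object; FORCE is the grip in N (left out, the last holds). Time passes only in rows, so rows that do not move let the fingers close. It gives the time, the measured TCP pose, the force, the opening and the grip force at its end, in the units of the state.
- telemetry.read_state(): the state, without advancing time (a new reading comes with each control period).
- grab_frame(name): name is "scene" or "top"; returns (picture, depth): 384x512x3 uint8, red, green, blue; 384x512 float32, m along the optical axis (not along the pixel's ray), 0 where there is no reading.
- camera_model(name): a dict with "fx", "fy", "cx", "cy" (pixels), "view" (4x4, takes a point from world to camera coordinates). Camera axes: x right, y down, z forward; pixel columns grow to the right and rows downward; lengths in m; the calibration is good to about 2 mm. A picture is of the moment at which its call begins. camera_model takes no time and is no camera call.
- order.hand_in(): hands the job in; it is judged then, once.
The state is a dict: "clock": time; "qpos": joint angles; "qd": joint speeds; "tau": joint torques, N m; "tool_pos": TCP position; "ee_rot": TCP orientation; "contact_force": force on the tool from outside, world axes, zero at the start; "ft_torque": the same for the moment, N m; "finger_gap": finger opening in m; "grip_force": force on a finger pad.
Only numpy, scipy, OpenCV 4.12 (cv2) and the standard library are available. Lean on these libraries where they do the work, as an engineer would, in place of code of your own. Each camera call takes 0.05 s, during which the arm holds its last target. There are 200 camera calls.

## Task

Take the small sealed tray off the blue scale, lay it on the coder's sloping bed lengthwise along the lower white fence, and slide it into the guide under the print head until it is fully home against the end stop. Then wind the print head down over it: turn the black handwheel with the orange handle clockwise through one full turn and on until the handle comes round to the red mark, and let go. Leave the other loose things on the table where they are.

Things in the scene. Friction and masses are not known exactly. Their poses are not given: they have to be found in the camera images.
- tray: The small clear sealed tray of breaded balls on the scale. Rigid, 40 mm high, 110 to 220 g. Body 58 mm wide (x), 134 mm long (y); the flange round its top is 64 x 140 mm, 4 mm thick: lift it across the 64 mm. Origin: centre of the underside; z up; both ends alike. Slippery: let go on the sloping bed it slips down against the fence.
- scale: Bench scale, fixed; the blue platter is 230 mm (x) by 260 mm (y), its top 105 mm above the table. Origin: on the table under the centre of the platter; the display faces -x.
- mouth (a point): Middle of the guide's mouth, on the bed of the coder, a fixed steel wedge whose blue bed slopes 24 degrees down to the robot. Axes: x up the slope, y along the bed into the guide, z square out of the bed. 'Bed mm' below are in this frame. Guide: y 0 to 110, side walls 47 high at x = -33.5 and +33.5 (flange 64), lips from 43 above the bed over x beyond +-27.5.
- load (a point): Middle of the open loading part of the bed (bed mm 0, -100, 0), same axes as the mouth; the bed is open from y = -210 to the mouth, x = -60 to 80. Lead-in plates 47 high flare from the mouth's walls out to x = +-47 at y = -28. Above y = 10 stand print head and column, up to 136 high; else only the red mark's bracket (x = 60, y = -31 to 10, 131 up).
- fence (a point): Face of the white fence on the low side, 12 mm high, at bed mm (-29.5, -100, 12), same axes as the mouth. It runs straight from y = -200 to 110. A tray against it has its centre at bed x = -0.5 and is in line with the guide.
- stop (a point): Face of the white end stop, bed mm (0, 110, 20), same axes as the mouth. A tray fully home touches it: its centre is at bed y = 40 and its rear end at y = -30 still stands 30 mm out of the mouth, to be pushed there.
- nozzle (a point): Underside of the black print head, over bed (0, 55). Parked it is 13 to 15 mm above the tray's top; at printing height 3 mm. It goes down 10 mm per turn of the handwheel.
- wheel_axis (a point): On the axis of the black handwheel (114 mm across, three spokes) level with the rim's top, on the coder's column, bed mm (60, 55, 152). Same axes as the mouth: z is the wheel's axis, outwards. The hub is no higher than the rim. Nothing stands above the wheel but its handle.
- mark (a point): Top of the fixed red mark, a 10 x 12 mm block just outside the wheel's rim, 75 mm from its axis in the -y direction of the mouth's axes, 2 mm below the rim's top.
- handle (a point): Grip point of the orange handle: a freely revolving upright cylinder, 20 mm in diameter, on the rim 50 mm from the axis, from the rim's top to 47 mm above it, square to the wheel; this point is 30 mm above the rim's top. Since it revolves, the tool need not turn while carrying it round. Its own x and y axes mean nothing.
- wheel (a joint): Turn of the handwheel in rad, growing clockwise seen from above; stops at 0 and 8.48. It starts between 0 and 1.1: the handle stands 69 to 6 degrees short of the red mark. At 7.48, over a full turn on, the handle is at the mark and the head at printing height. Takes 2 to 3 N at the handle and stays where it is left.
- pen: Blue marker pen 138 mm long, 13 mm thick, lying on the table in front of the coder: leave it. Origin: its middle, on the table.
- stack: Stack of three large sealed trays, 140 by 190 mm, 135 mm high: leave it. Origin: centre of the underside.
- ink: White ink bottle with yellow label, 50 mm in diameter, 85 mm high: leave it. Origin: centre of the underside.
- labels: White roll of labels lying flat, 90 mm in diameter, 50 mm high: leave it. Origin: centre of the underside.
- spray: White sanitiser bottle with red cap, 72 mm in diameter, 190 mm high: leave it. Origin: centre of the underside.
Not all that is in view belongs to the job. Of the things like the tray, leave any that is turquoise; of the rest the larger one is meant.

How it is judged:
By the outcome, as a careful person would: the job done as asked, in the order asked, and still so for the second after the job is handed in, with the robot touching nothing.
It also fails if it takes over 72 s, if anything falls off the work surface, if the arm or the gripper's body presses on something with over 40 N, if the wrist force passes 120 N, or if a joint passes its speed limit or range.

## Working session

There is one attempt and no reset: what is moved stays moved. The work goes in short steps, Python scripts to look and compute and a shell command to move; the robot and the scene stay as the last step left them, time stands still between calls to the robot, and variables do not carry over. Pictures are saved under pics/ and viewed, at most 10 in all, crops included, and the job is handed in when it is done.

```bash
mkdir -p pics
cat > h.py <<'E'
import numpy as np,cv2
from cell import telemetry,grab_frame,camera_model,order,bot
from scipy.spatial.transform import Rotation as R
def cloud(n):
    im,d=grab_frame(n);c=camera_model(n)
    v,u=np.mgrid[:384,:512]
    P=np.stack([(u-c['cx'])/c['fx']*d,(v-c['cy'])/c['fy']*d,d],-1)
    V=np.linalg.inv(c['view']);W=P@V[:3,:3].T+V[:3,3];W[d==0]=np.nan
    return im,W
def save(n,im,s=1.5): cv2.imwrite('pics/'+n+'.png',cv2.resize(im[...,::-1],None,fx=s,fy=s,interpolation=cv2.INTER_CUBIC))
E
python3 - <<'E'
from h import *
for n in('scene','top'):
    im,W=cloud(n);save(n,im);np.savez(n+'.npz',im=im,W=W)
    print(n,np.linalg.inv(camera_model(n)['view'])[:3].round(3).tolist())
print(telemetry.read_state(),bot.tip_extent)
E
```

```text
scene [[0.438, 0.451, -0.777, 1.352], [0.899, -0.245, 0.364, -0.352], [-0.026, -0.858, -0.513, 0.773]]
top [[0.01, -0.995, 0.097, 0.369], [-0.999, -0.007, 0.035, 0.047], [-0.034, -0.097, -0.995, 1.223]]
{'clock': 0.1, 'qpos': array([-1.34662619,  0.43512484,  0.02496004,  1.57395435, -0.01161098,
        1.13400017, -0.07508956]), 'qd': array([-7.22504207e-04, -2.32212964e-03, -1.12224577e-03, -3.17759101e-03,
       -8.62745476e-05,  1.74885184e-03, -6.92874992e-04]), 'tau': array([ 2.82682828e-03, -6.69133043e+01,  9.87700671e-01, -3.15146184e+01,
       -6.05814694e-02,  3.72838473e-02,  1.00404989e-04]), 'tool_pos': array([0.20051722, 0.59151682, 0.23406098]), 'ee_rot': array([-5.11069030e-01, -3.09962955e+00,  2.10010940e-03]), 'contact_force': array([-0.8482812 , -0.16940518, -0.6954535 ]), 'ft_torque': array([-0.00689062, -0.00597761, -0.05603435]), 'grip_force': 0.0, 'finger_gap': 0.09227790050667271} 0.008
```

View pics/scene.png

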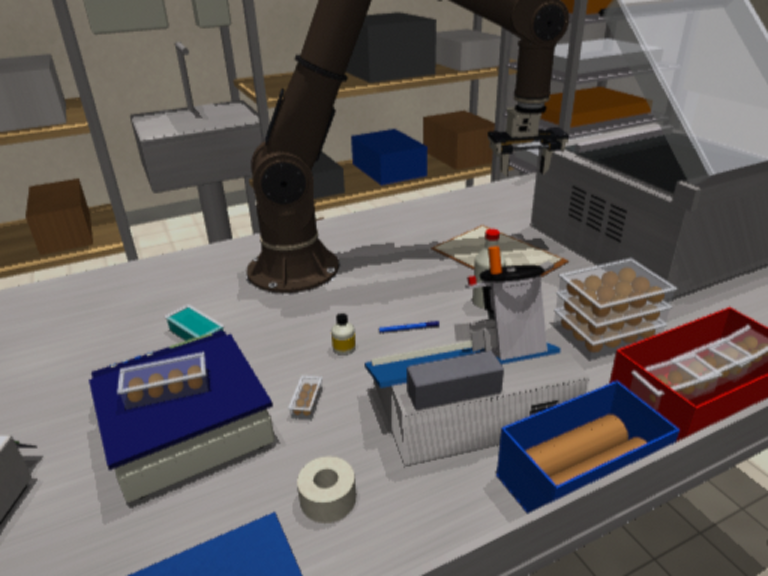

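View pics/top.png

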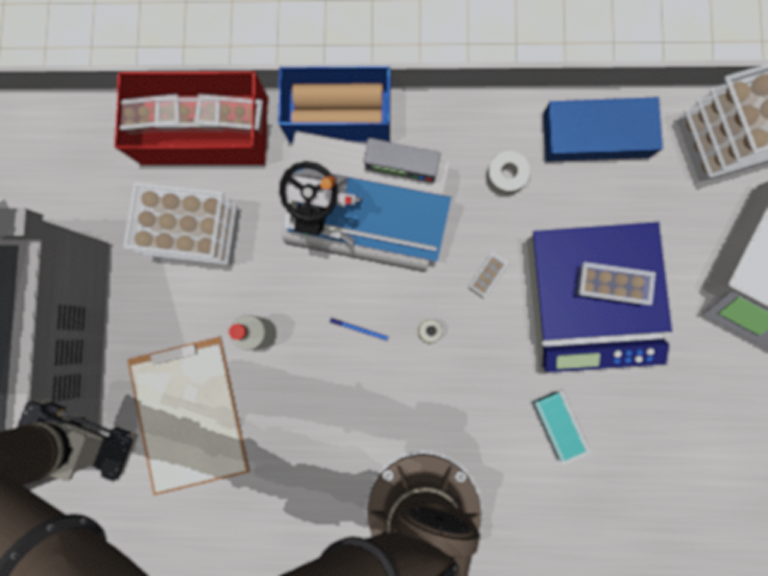

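Both views show three candidates for the tray (top-view picture pixels, 1.5x). One is the clear tray on the scale at (617,284), one a much smaller clear tray on the table at (489,276), and one turquoise at (562,426). I choose the one on the scale. The coder is at (370,215), with the wheel hub at (308,192) and the orange handle at (327,183).

Run:
```python
from h import *
D=np.load('top.npz');im,W=D['im'],D['W']
a=im[140:215,345:455];b=im[80:190,180:310]
A=cv2.resize(a,(480,327),interpolation=cv2.INTER_CUBIC);B=cv2.resize(b,(520,440),interpolation=cv2.INTER_CUBIC)
c=np.zeros((440,800,3),np.uint8);c[:,:520]=B;c[:190,520:]=cv2.resize(a,(280,190));save('crop',c,1)
hsv=cv2.cvtColor(im,cv2.COLOR_RGB2HSV)
# bed plane
m=(abs(hsv[...,0].astype(int)-105)<10)&(hsv[...,1]>130)&(hsv[...,2]>110)
m[:, :190]=0;m[:,305:]=0;m[:115]=0;m[190:]=0
P=W[m];P=P[~np.isnan(P).any(1)];P=P[P[:,2]<.3]
for _ in range(4):
    c0=np.median(P,0) if _==0 else P.mean(0);n=np.linalg.svd(P-c0,full_matrices=False)[2][2];n*=np.sign(n[2]);r=(P-c0)@n;P=P[abs(r)<max(.003,2*r.std())]
print('bed',len(P),c0,n,r.std(),'tilt',np.degrees(np.arccos(n[2])),'yaw of -n_xy',np.degrees(np.arctan2(-n[1],-n[0])))
# tray top
reg=np.zeros(m.shape,bool);reg[165:210,378:445]=1
t=reg&(W[...,2]>.125)&(W[...,2]<.17)
print('tray z',np.nanmedian(W[t],0),cv2.minAreaRect(W[t][:,:2].astype(np.float32)*1000),t.sum())
o=(hsv[...,0]>5)&(hsv[...,0]<18)&(hsv[...,1]>180)&(hsv[...,2]>150);o[:, :200]=0;o[:,240:]=0;o[:100]=0;o[145:]=0
print('orange',o.sum(),np.argwhere(o).mean(0),np.nanmedian(W[o],0))
k=(hsv[...,2]<50);k[:,:180]=0;k[:,240:]=0;k[:100]=0;k[160:]=0
print('wheel',k.sum(),np.nanpercentile(W[k],[5,50,95],axis=0))
s=np.zeros(m.shape,bool);s[150:225,355:445]=1
s&=(W[...,2]>.09)&(W[...,2]<.115);print('platter',cv2.minAreaRect(W[s][:,:2].astype(np.float32)*1000))
```

```text
bed 1991 [0.63157663 0.05990333 0.10263862] [-0.40117635  0.07888762  0.91259754] 0.0016521048755514002 tilt 24.133182235010903 yaw of -n_xy -11.1247450709734
tray z [ 0.48732366 -0.3761537   0.14162713] ((487.3677062988281, -375.9381103515625), (141.38633728027344, 63.88540267944336), 81.89108276367188) 1053
orange 0 [nan nan] [nan nan nan]
wheel 591 [[0.58121493 0.17737152 0.19949248]
 [0.61086216 0.22564261 0.24081492]
 [0.68170215 0.26817998 0.27739435]]
platter ((497.794189453125, -360.84576416015625), (229.9940643310547, 261.6942443847656), 4.2652177810668945)<stdin>:19: RuntimeWarning: Mean of empty slice.
  ret = um.true_divide(
  return np.nanmean(a, axis, out=out, keepdims=keepdims)
```

View pics/crop.png

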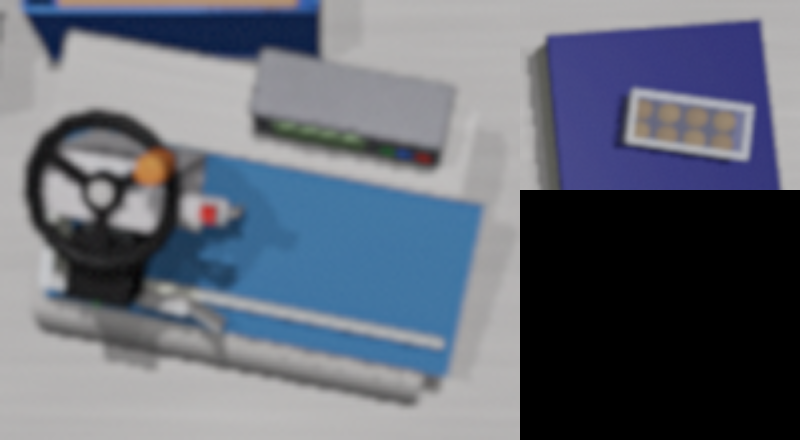

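```bash
cat > fit.py <<'E'
from h import *
from scipy.optimize import least_squares
D=np.load('top.npz');im,W=D['im'],D['W']
def proj(n,p):
    c=camera_model(n);q=p@c['view'][:3,:3].T+c['view'][:3,3];return np.array([q[...,0]/q[...,2]*c['fx']+c['cx'],q[...,1]/q[...,2]*c['fy']+c['cy']]).T
def mask(n,im,col,box):
    h=cv2.cvtColor(im,cv2.COLOR_RGB2HSV).astype(int)
    if col=='red': m=((h[...,0]<6)|(h[...,0]>173))&(h[...,1]>150)&(h[...,2]>110)
    if col=='orange': m=(h[...,0]>=7)&(h[...,0]<20)&(h[...,1]>160)&(h[...,2]>120)
    if col=='black': m=h[...,2]<60
    z=np.zeros_like(m);x0,x1,y0,y1=box;z[y0:y1,x0:x1]=1;return m&z
if __name__=='__main__':
    def T(p):
        psi=p[3];Rm=R.from_euler('ZY',[psi,-np.radians(24)]).as_matrix();return Rm,p[:3]
    feats=[('top',(301.2,131.2),(80,-210,0)),('top',(291.2,173.7),(-60,-210,0)),('top',(291,166.3),(-29.5,-200,12)),]
    D2=np.load('scene.npz');im2,W2=D2['im'],D2['W']
    mr=mask('top',im,'red',(222,245,120,145));v,u=np.argwhere(mr).mean(0);print('red',u,v,mr.sum(),np.nanmedian(W[mr],0));feats.append(('top',(u,v),(60,-20,150)))
    mr=mask('scene',im2,'red',(305,322,180,193));v,u=np.argwhere(mr).mean(0);print('red s',u,v,mr.sum(),np.nanmedian(W2[mr],0));feats.append(('scene',(u,v),(60,-20,148)))
    mk=mask('top',im,'black',(183,228,103,148))&(W[...,2]>.2);
    c,ax,_=cv2.fitEllipse(max(cv2.findContours(mk.astype(np.uint8),0,1)[0],key=cv2.contourArea));print('wheel',c,ax)
    mk=mask('scene',im2,'black',(318,366,172,190));e=cv2.fitEllipse(max(cv2.findContours(mk.astype(np.uint8),0,1)[0],key=cv2.contourArea));print('wheel s',e)
    c0=np.array([0.63157663,0.05990333,0.10263862])
    def res(p):
        Rm,t=T(p);r=[]
        for n,px,b in feats:r+=list(proj(n,Rm@(np.array(b)/1e3)+t)-px)
        th=np.linspace(0,2*np.pi,40)[:-1]
        ring=np.stack([60+57*np.cos(th),55+57*np.sin(th),152+0*th],1)/1e3@Rm.T+t
        r+=list(2*(proj('top',ring).mean(0)-c))
        r.append(Rm[:,2]@(c0-t)*600)
        return np.array(r)
    s=least_squares(res,[.62,.15,.1,-.19],loss='soft_l1');print(s.x,np.degrees(s.x[3]));print(res(s.x).round(2).reshape(-1)[:20])
    Rm,t=T(s.x);np.savez('bed.npz',R=Rm,t=t)
    for n,I,Q,box in(('top',im,W,(205,232,100,140)),('scene',im2,W2,(320,340,155,190))):
        mo=mask(n,I,'orange',box);v,u=np.argwhere(mo).mean(0);q=np.nanmedian(Q[mo],0);print('orange',n,mo.sum(),u,v,q,'bed',(Rm.T@(q-t)*1e3).round(1))
    # blue polygon check in depth bed coords
    print('wheel top depth z', np.nanmedian(((W[mask('top',im,'black',(183,228,103,148))&(W[...,2]>.24)]-t)@Rm)[:,2]))
    # tray by rays on z=.145: use flange white contour
    reg=np.zeros(im.shape[:2],bool);reg[165:210,378:445]=1
    t_=reg&(W[...,2]>.125)
    cm=camera_model('top');V=np.linalg.inv(cm['view'])
    pts=np.argwhere(t_)[:,::-1].astype(float);ray=np.c_[(pts[:,0]-cm['cx'])/cm['fx'],(pts[:,1]-cm['cy'])/cm['fy'],np.ones(len(pts))]@V[:3,:3].T
    X=V[:3,3]+ray*((.145-V[2,3])/ray[:,2])[:,None];print('tray',cv2.minAreaRect((X[:,:2]*1e3).astype(np.float32)))
E
python3 fit.py
```

```text
red 231.57142857142858 133.28571428571428 7 [0.62534858 0.14902511 0.25665215]
red s 314.7083333333333 186.5 24 [0.63136447 0.15011518 0.25261819]
wheel (205.14707946777344, 127.7466812133789) (34.111244201660156, 37.025360107421875)
wheel s ((340.8532409667969, 182.3133087158203), (9.221397399902344, 46.083641052246094), 82.88939666748047)
[ 0.63595123  0.1681101   0.09378846 -0.20144906] -11.542180697490675
[-0.03  0.26  0.47  0.55 -0.5  -0.82  0.04 -0.18 -1.12 -0.95 -0.28 -0.17
  0.61]
orange top 28 218.64285714285714 121.5 [0.63960612 0.17706143 0.31071313] bed [ 89.9   9.5 197.4]
orange scene 107 330.01869158878503 172.50467289719626 [0.65402216 0.17895429 0.29750051] bed [ 97.   14.2 179.8]
wheel top depth z 0.1527087513264094
tray ((487.32012939453125, -374.2004699707031), (143.51776123046875, 64.23728942871094), 81.87167358398438)
```

```bash
cat >> h.py <<'E'
import os
def bed():
    b=np.load('bed.npz');return b['R'],b['t']
def toolR(Rb,a=0):
    "tool x along bed y, tool y along bed x, z into bed, then tilt a (tips towards +y, body back)"
    A=np.array([[0,1,0],[1,0,0],[0,0,-1.]])
    return Rb@R.from_rotvec([a,0,0]).as_matrix()@A
def rel(p,Rt):
    s=telemetry.read_state();Rc=R.from_rotvec(s['ee_rot']).as_matrix()
    print('t',round(s['clock'],2),'pos',s['tool_pos'].round(4),'F',s['contact_force'].round(1),'gap',round(s['finger_gap'],4))
    w=R.from_matrix(Rc.T@Rt).as_rotvec()
    print(' turn(tool)',w.round(3),' shift before turn',(Rc.T@(p-s['tool_pos'])).round(4),' shift after turn',(Rt.T@(p-s['tool_pos'])).round(4))
def bedrel(x,y,z,a=0):
    Rb,t=bed();rel(Rb@(np.array([x,y,z])/1e3)+t,toolR(Rb,a))
    s=telemetry.read_state();print(' now bed mm',(Rb.T@(s['tool_pos']-t)*1e3).round(1))
E
python3 - <<'E'
from h import *
s=telemetry.read_state();print(R.from_rotvec(s['ee_rot']).as_matrix().round(3))
Rb,t=bed()
yaw=np.radians(-8.13);Rt=R.from_euler('z',yaw).as_matrix()@np.array([[0,1,0],[1,0,0],[0,0,-1.]])
L=np.array([-np.sin(yaw),np.cos(yaw),0])
g=np.array([.4873,-.3745,.132])-.02*L;print(g);rel(g,Rt)
Rt2=Rt@np.diag([-1,-1,1]);rel(g,Rt2)
print(Rt.round(2),toolR(Rb).round(3))
for n in('top','scene'):
    W=np.load(n+'.npz')['W'];B=(W-t)@Rb*1e3;q=B.reshape(-1,3);q=q[~np.isnan(q).any(1)]
    for x0 in(40,80,90,100,120,140):
        r=[]
        for y0 in range(-220,0,40):
            k=q[(q[:,0]>x0)&(q[:,0]<x0+20)&(q[:,1]>y0)&(q[:,1]<y0+40)&(q[:,2]<250)];r.append(int(np.percentile(k[:,2],97)) if len(k) else None)
        print(n,x0,r)
E
```

```text
[[-0.947  0.321 -0.   ]
 [ 0.321  0.947 -0.001]
 [-0.    -0.001 -1.   ]]
[ 0.48447161 -0.39429899  0.132     ]
t 0.1 pos [0.2005 0.5915 0.2341] F [-0.8 -0.2 -0.7] gap 0.0923
 turn(tool) [-1.000e-03  1.000e-03  1.386e+00]  shift before turn [-0.5854 -0.8423  0.1033]  shift after turn [-0.9358  0.4205  0.1021]
t 0.1 pos [0.2005 0.5915 0.2341] F [-0.8 -0.2 -0.7] gap 0.0923
 turn(tool) [-1.000e-03 -1.000e-03 -1.756e+00]  shift before turn [-0.5854 -0.8423  0.1033]  shift after turn [ 0.9358 -0.4205  0.1021]
[[ 0.14  0.99  0.  ]
 [ 0.99 -0.14  0.  ]
 [ 0.    0.   -1.  ]] [[ 0.2    0.895  0.399]
 [ 0.98  -0.183 -0.081]
 [ 0.     0.407 -0.914]]
top 40 [5, 5, 4, 5, 148, 154]
top 80 [-2, -1, -1, -1, -5, 201]
top 90 [-12, 12, 14, 15, 16, 201]
top 100 [-17, 30, 31, 31, 32, -14]
top 120 [-27, 32, 32, 32, 34, -25]
top 140 [-36, 25, 25, 25, 24, -34]
scene 40 [1, 2, None, None, 137, 152]
scene 80 [-1, -1, -136, -140, -139, 197]
scene 90 [-15, -13, -118, -121, -119, 197]
scene 100 [-21, -6, -98, -96, -95, 149]
scene 120 [-29, 29, 30, 30, 30, -28]
scene 140 [-38, 21, 22, 21, 21, -28]
```

```bash
python3 -m inch '[{"fingers":1,"dz":-0.045},{"dz":-0.045},{"dz":-0.045},{"dx":-0.0266,"dy":-0.0383},{"dx":-0.0266,"dy":-0.0383},{"dx":-0.0266,"dy":-0.0383},{"dx":-0.0266,"dy":-0.0383},{"dx":-0.0266,"dy":-0.0383},{"dx":-0.0266,"dy":-0.0383},{"dx":-0.0266,"dy":-0.0383},{"dx":-0.0266,"dy":-0.0383},{"dx":-0.0266,"dy":-0.0383}]' 20
```

```text
$[0]: bad value
```

```bash
python3 -m inch '[{"fingers":1,"dx":0,"dy":0,"dz":-0.045,"wx":0,"wy":0,"wz":0},{"fingers":1,"dx":0,"dy":0,"dz":-0.045,"wx":0,"wy":0,"wz":0},{"fingers":1,"dx":0,"dy":0,"dz":-0.045,"wx":0,"wy":0,"wz":0},{"fingers":1,"dx":-0.027,"dy":-0.038,"dz":0,"wx":0,"wy":0,"wz":0},{"fingers":1,"dx":-0.027,"dy":-0.038,"dz":0,"wx":0,"wy":0,"wz":0},{"fingers":1,"dx":-0.027,"dy":-0.038,"dz":0,"wx":0,"wy":0,"wz":0},{"fingers":1,"dx":-0.027,"dy":-0.038,"dz":0,"wx":0,"wy":0,"wz":0},{"fingers":1,"dx":-0.027,"dy":-0.038,"dz":0,"wx":0,"wy":0,"wz":0},{"fingers":1,"dx":-0.027,"dy":-0.038,"dz":0,"wx":0,"wy":0,"wz":0},{"fingers":1,"dx":-0.027,"dy":-0.038,"dz":0,"wx":0,"wy":0,"wz":0},{"fingers":1,"dx":-0.027,"dy":-0.038,"dz":0,"wx":0,"wy":0,"wz":0},{"fingers":1,"dx":-0.027,"dy":-0.038,"dz":0,"wx":0,"wy":0,"wz":0}]' 20
```

```text
clock: 1.6
tool_pos: [0.3211, 0.1883, 0.3696]
ee_rot: [-0.511, -3.1, -0.0]
contact_force: [0.4, -0.5, 0.2]
finger_gap: 0.0919
grip_force: 0.0
```

```bash
python3 -m inch '[{"fingers":1,"dx":-0.0285,"dy":-0.0416,"dz":0,"wx":0,"wy":0,"wz":0},{"fingers":1,"dx":-0.0285,"dy":-0.0416,"dz":0,"wx":0,"wy":0,"wz":0},{"fingers":1,"dx":-0.0285,"dy":-0.0416,"dz":0,"wx":0,"wy":0,"wz":0},{"fingers":1,"dx":-0.0285,"dy":-0.0416,"dz":0,"wx":0,"wy":0,"wz":0},{"fingers":1,"dx":-0.0285,"dy":-0.0416,"dz":0,"wx":0,"wy":0,"wz":0},{"fingers":1,"dx":-0.0285,"dy":-0.0416,"dz":0,"wx":0,"wy":0,"wz":0},{"fingers":1,"dx":-0.0285,"dy":-0.0416,"dz":0,"wx":0,"wy":0,"wz":0},{"fingers":1,"dx":-0.0285,"dy":-0.0416,"dz":0,"wx":0,"wy":0,"wz":0},{"fingers":1,"dx":-0.0285,"dy":-0.0416,"dz":0,"wx":0,"wy":0,"wz":0},{"fingers":1,"dx":-0.0285,"dy":-0.0416,"dz":0,"wx":0,"wy":0,"wz":0},{"fingers":1,"dx":-0.0285,"dy":-0.0416,"dz":0,"wx":0,"wy":0,"wz":0},{"fingers":1,"dx":-0.0285,"dy":-0.0416,"dz":0,"wx":0,"wy":0,"wz":0}]' 
python3 -m inch '[{"fingers":1,"dx":0,"dy":0,"dz":0,"wx":0,"wy":0,"wz":0.173},{"fingers":1,"dx":0,"dy":0,"dz":0,"wx":0,"wy":0,"wz":0.173},{"fingers":1,"dx":0,"dy":0,"dz":0,"wx":0,"wy":0,"wz":0.173},{"fingers":1,"dx":0,"dy":0,"dz":0,"wx":0,"wy":0,"wz":0.173},{"fingers":1,"dx":0,"dy":0,"dz":0,"wx":0,"wy":0,"wz":0.173},{"fingers":1,"dx":0,"dy":0,"dz":0,"wx":0,"wy":0,"wz":0.173},{"fingers":1,"dx":0,"dy":0,"dz":0,"wx":0,"wy":0,"wz":0.173},{"fingers":1,"dx":0,"dy":0,"dz":0,"wx":0,"wy":0,"wz":0.173}]'
cat > tr.py <<'E'
from h import *
yaw=np.radians(-8.13);Rt=R.from_euler('z',yaw).as_matrix()@np.array([[0,1,0],[1,0,0],[0,0,-1.]])
rel(np.array([.4845,-.3943,.132]),Rt);print(telemetry.read_state()['qpos'].round(2))
E
python3 tr.py
```

```text
clock: 3.1
tool_pos: [0.4852, -0.3939, 0.3688]
ee_rot: [-0.51, -3.099, -0.001]
contact_force: [-0.3, 0.4, 1.2]
finger_gap: 0.0917
grip_force: 0.0
clock: 4.1
tool_pos: [0.4846, -0.3923, 0.3692]
ee_rot: [-2.376, -2.053, 0.0]
contact_force: [-1.0, -0.6, 0.0]
finger_gap: 0.0919
grip_force: 0.0
t 4.1 pos [ 0.4846 -0.3923  0.3692] F [-1.  -0.6  0. ] gap 0.0919
 turn(tool) [-0.001 -0.001 -0.004]  shift before turn [-0.0021  0.0004  0.2372]  shift after turn [-2.000e-03  2.000e-04  2.372e-01]
[-0.12  0.59  1.28  1.41 -0.57  1.54  0.98]
```

```bash
python3 -m inch '[{"fingers":1,"dx":-0.002,"dy":0,"dz":0.035,"wx":0,"wy":0,"wz":0},{"fingers":1,"dx":0,"dy":0,"dz":0.035,"wx":0,"wy":0,"wz":0},{"fingers":1,"dx":0,"dy":0,"dz":0.035,"wx":0,"wy":0,"wz":0},{"fingers":1,"dx":0,"dy":0,"dz":0.035,"wx":0,"wy":0,"wz":0},{"fingers":1,"dx":0,"dy":0,"dz":0.035,"wx":0,"wy":0,"wz":0},{"fingers":1,"dx":0,"dy":0,"dz":0.035,"wx":0,"wy":0,"wz":0},{"fingers":1,"dx":0,"dy":0,"dz":0.014,"wx":0,"wy":0,"wz":0},{"fingers":1,"dx":0,"dy":0,"dz":0.013,"wx":0,"wy":0,"wz":0},{"fingers":1,"dx":0,"dy":0,"dz":0,"wx":0,"wy":0,"wz":0}]' 
python3 tr.py
python3 - <<'E'
from h import *
im,W=cloud('scene');save('g1',im[170:340,40:260],3)
E
```

```text
clock: 5.22
tool_pos: [0.4843, -0.3945, 0.1326]
ee_rot: [-2.371, -2.06, 0.0]
contact_force: [-0.7, 0.5, 0.2]
finger_gap: 0.0916
grip_force: 0.0
t 5.22 pos [ 0.4843 -0.3945  0.1326] F [-0.7  0.5  0.2] gap 0.0916
 turn(tool) [-0.    -0.     0.002]  shift before turn [0.0002 0.0002 0.0006]  shift after turn [0.0002 0.0002 0.0006]
[-0.06  0.78  1.11  1.75 -0.77  1.12  1.16]
```

View pics/g1.png

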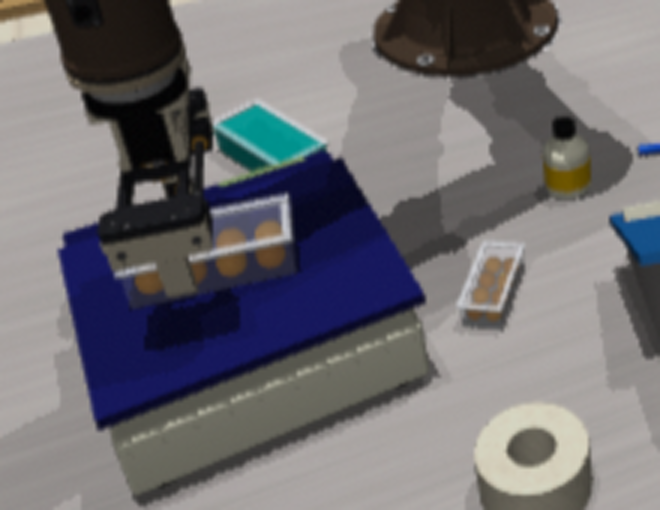

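The fingers straddle the tray at crop (180,265), a little behind its centre as planned. I'll close and lift.

```bash
python3 -m inch '[{"fingers":0,"dx":0,"dy":0,"dz":0,"wx":0,"wy":0,"wz":0},{"fingers":0,"dx":0,"dy":0,"dz":0,"wx":0,"wy":0,"wz":0},{"fingers":0,"dx":0,"dy":0,"dz":0,"wx":0,"wy":0,"wz":0},{"fingers":0,"dx":0,"dy":0,"dz":0,"wx":0,"wy":0,"wz":0},{"fingers":0,"dx":0,"dy":0,"dz":0,"wx":0,"wy":0,"wz":0},{"fingers":0,"dx":0,"dy":0,"dz":-0.01,"wx":0,"wy":0,"wz":0},{"fingers":0,"dx":0,"dy":0,"dz":-0.02,"wx":0,"wy":0,"wz":0},{"fingers":0,"dx":0,"dy":0,"dz":-0.03,"wx":0,"wy":0,"wz":0},{"fingers":0,"dx":0,"dy":0,"dz":-0.03,"wx":0,"wy":0,"wz":0},{"fingers":0,"dx":0,"dy":0,"dz":-0.03,"wx":0,"wy":0,"wz":0}]' 35
python3 - <<'E'
from h import *
print(toolR(bed()[0]).round(2)); bedrel(5,-120,95)
E
```

```text
clock: 6.52
tool_pos: [0.4841, -0.3948, 0.255]
ee_rot: [2.371, 2.059, -0.0]
contact_force: [0.4, 0.5, -1.5]
finger_gap: 0.0628
grip_force: 35.0
[[ 0.2   0.9   0.4 ]
 [ 0.98 -0.18 -0.08]
 [ 0.    0.41 -0.91]]
t 6.53 pos [ 0.4841 -0.3948  0.255 ] F [ 0.4  0.5 -1.5] gap 0.0628
 turn(tool) [-0.418 -0.012  0.06 ]  shift before turn [0.461  0.0302 0.0721]  shift after turn [ 0.4619 -0.0275  0.067 ]
 now bed mm [  32.5 -581.9  162. ]
```

```bash
python3 -m inch '[{"fingers":0,"dx":0.02,"dy":0,"dz":0,"wx":0,"wy":0,"wz":0},{"fingers":0,"dx":0.04,"dy":0.005,"dz":0,"wx":0,"wy":0,"wz":0},{"fingers":0,"dx":0.04,"dy":0.005,"dz":0,"wx":0,"wy":0,"wz":0},{"fingers":0,"dx":0.04,"dy":0.005,"dz":0,"wx":0,"wy":0,"wz":0},{"fingers":0,"dx":0.04,"dy":0.005,"dz":0,"wx":0,"wy":0,"wz":0},{"fingers":0,"dx":0.04,"dy":0.005,"dz":0,"wx":0,"wy":0,"wz":0},{"fingers":0,"dx":0.04,"dy":0.005,"dz":0,"wx":0,"wy":0,"wz":0},{"fingers":0,"dx":0.03,"dy":0,"dz":0,"wx":0,"wy":0,"wz":0},{"fingers":0,"dx":0,"dy":0,"dz":0,"wx":-0.105,"wy":-0.003,"wz":0.015},{"fingers":0,"dx":0,"dy":0,"dz":0,"wx":-0.105,"wy":-0.003,"wz":0.015},{"fingers":0,"dx":0,"dy":0,"dz":0,"wx":-0.105,"wy":-0.003,"wz":0.015},{"fingers":0,"dx":0,"dy":0,"dz":0,"wx":-0.105,"wy":-0.003,"wz":0.015}]'
python3 -c "
from h import *
bedrel(5,-120,95);print(telemetry.read_state()['qpos'].round(2))"
```

```text
clock: 8.02
tool_pos: [0.5545, -0.1123, 0.2535]
ee_rot: [2.162, 1.763, 0.382]
contact_force: [-0.8, -0.8, -1.1]
finger_gap: 0.0629
grip_force: 35.0
t 8.03 pos [ 0.5545 -0.1123  0.2535] F [-0.8 -0.8 -1.1] gap 0.0629
 turn(tool) [ 0.005 -0.002 -0.002]  shift before turn [ 0.1708 -0.0389  0.0607]  shift after turn [ 0.171  -0.0383  0.0605]
 now bed mm [  43.3 -291.   155.5]
[-1.02  0.19  1.31  2.12 -0.38  0.57  0.32]
```

```bash
python3 -m inch '[{"fingers":0,"dx":0.034,"dy":-0.008,"dz":0,"wx":0,"wy":0,"wz":0},{"fingers":0,"dx":0.034,"dy":-0.008,"dz":0.005,"wx":0,"wy":0,"wz":0},{"fingers":0,"dx":0.034,"dy":-0.008,"dz":0.01,"wx":0,"wy":0,"wz":0},{"fingers":0,"dx":0.034,"dy":-0.007,"dz":0.015,"wx":0,"wy":0,"wz":0},{"fingers":0,"dx":0.034,"dy":-0.007,"dz":0.02,"wx":0,"wy":0,"wz":0},{"fingers":0,"dx":0,"dy":0,"dz":0.01,"wx":0,"wy":0,"wz":0},{"fingers":0,"dx":0,"dy":0,"dz":0,"wx":0,"wy":0,"wz":0}]'
python3 - <<'E'
from h import *
bedrel(3,-120,28);print(telemetry.read_state()['qpos'].round(2))
im,W=cloud('scene');save('g2',im[150:330,210:430],3)
E
```

```text
clock: 8.9
tool_pos: [0.5784, 0.0566, 0.1829]
ee_rot: [2.163, 1.766, 0.377]
contact_force: [-0.4, -0.5, -0.7]
finger_gap: 0.0632
grip_force: 35.0
t 8.9 pos [0.5784 0.0566 0.1829] F [-0.4 -0.5 -0.7] gap 0.0632
 turn(tool) [ 0.001 -0.001 -0.   ]  shift before turn [ 0.0007 -0.0022  0.0672]  shift after turn [ 0.0007 -0.0021  0.0672]
 now bed mm [   5.1 -120.7   95.2]
[-1.14  0.38  1.08  2.16 -0.46  0.43  0.03]
```

View pics/g2.png

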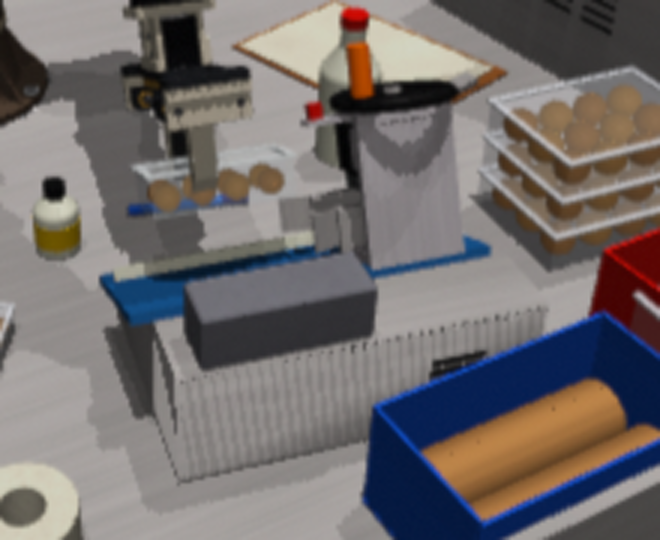

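The tray is held level with the bed (crop (205,180)), above the fence at (210,250) and short of the guide.

```bash
python3 -m inch '[{"fingers":0,"dx":0,"dy":-0.002,"dz":0.02,"wx":0,"wy":0,"wz":0},{"fingers":0,"dx":0,"dy":0,"dz":0.02,"wx":0,"wy":0,"wz":0},{"fingers":0,"dx":0,"dy":0,"dz":0.015,"wx":0,"wy":0,"wz":0},{"fingers":0,"dx":0,"dy":0,"dz":0.007,"wx":0,"wy":0,"wz":0},{"fingers":0,"dx":0,"dy":0,"dz":0.001,"wx":0,"wy":0,"wz":0}]'
python3 -m inch '[{"fingers":0,"dx":0,"dy":0,"dz":0.001,"wx":0,"wy":0,"wz":0},{"fingers":0,"dx":0,"dy":0,"dz":0.001,"wx":0,"wy":0,"wz":0}]'
python3 -c "
from h import *
bedrel(3,-120,28);print(telemetry.read_state()['qpos'].round(2))"
```

```text
clock: 9.57
tool_pos: [0.602, 0.0519, 0.1248]
ee_rot: [2.163, 1.765, 0.378]
contact_force: [-0.8, -0.5, -2.2]
finger_gap: 0.0629
grip_force: 35.0
clock: 9.82
tool_pos: [0.6027, 0.0524, 0.1228]
ee_rot: [2.162, 1.766, 0.378]
contact_force: [-0.4, -0.5, -2.3]
finger_gap: 0.0629
grip_force: 35.0
t 9.82 pos [0.6027 0.0524 0.1228] F [-0.4 -0.5 -2.3] gap 0.0629
 turn(tool) [ 0.002 -0.001  0.   ]  shift before turn [-0.     -0.0002  0.0024]  shift after turn [-0.     -0.0002  0.0024]
 now bed mm [   3.2 -120.    30.4]
[-0.89  0.46  0.81  2.16 -0.61  0.3   0.15]
```

```bash
for i in 1 ; do python3 -m inch '[{"fingers":0,"dx":0,"dy":0,"dz":0.0015,"wx":0,"wy":0,"wz":0},{"fingers":0,"dx":0,"dy":0,"dz":0,"wx":0,"wy":0,"wz":0}]'|grep -E 'force|pos'; python3 -m inch '[{"fingers":0,"dx":0,"dy":0,"dz":0.0015,"wx":0,"wy":0,"wz":0},{"fingers":0,"dx":0,"dy":0,"dz":0,"wx":0,"wy":0,"wz":0}]'|grep -E 'force|pos';  done
```

```text
tool_pos: [0.6032, 0.0524, 0.1217]
contact_force: [-7.9, 0.8, 11.8]
grip_force: 35.0
tool_pos: [0.6037, 0.0523, 0.1206]
contact_force: [-13.9, 2.1, 21.0]
grip_force: 35.0
```

```bash
python3 -m inch '[{"fingers":0,"dx":0,"dy":0,"dz":-0.002,"wx":0,"wy":0,"wz":0},{"fingers":0.85,"dx":0,"dy":0,"dz":0,"wx":0,"wy":0,"wz":0},{"fingers":1,"dx":0,"dy":0,"dz":0,"wx":0,"wy":0,"wz":0},{"fingers":1,"dx":0,"dy":0,"dz":0,"wx":0,"wy":0,"wz":0},{"fingers":1,"dx":0,"dy":0,"dz":-0.01,"wx":0,"wy":0,"wz":0},{"fingers":1,"dx":0,"dy":0,"dz":-0.03,"wx":0,"wy":0,"wz":0},{"fingers":1,"dx":0,"dy":0,"dz":-0.03,"wx":0,"wy":0,"wz":0},{"fingers":1,"dx":-0.03,"dy":0,"dz":-0.01,"wx":0,"wy":0,"wz":0},{"fingers":0.3,"dx":-0.04,"dy":0,"dz":0,"wx":0,"wy":0,"wz":0},{"fingers":0,"dx":-0.04,"dy":0,"dz":0,"wx":0,"wy":0,"wz":0},{"fingers":0,"dx":0,"dy":0,"dz":0,"wx":0,"wy":0,"wz":0}]' 20
python3 - <<'E'
from h import *
bedrel(-3,-220,50,np.radians(45))
im,W=cloud('top');save('g3',im[80:200,160:320],4)
E
```

```text
clock: 11.7
tool_pos: [0.5483, -0.0526, 0.1948]
ee_rot: [2.167, 1.76, 0.378]
contact_force: [-0.6, 0.3, 0.3]
finger_gap: 0.0661
grip_force: 0.0
t 11.7 pos [ 0.5483 -0.0526  0.1948] F [-0.6  0.3  0.3] gap 0.0661
 turn(tool) [ 0.004  0.785 -0.004]  shift before turn [ 0.0137 -0.0062  0.0593]  shift after turn [-0.0322 -0.006   0.0516]
 now bed mm [   3.  -233.7  109.3]
```

View pics/g3.png

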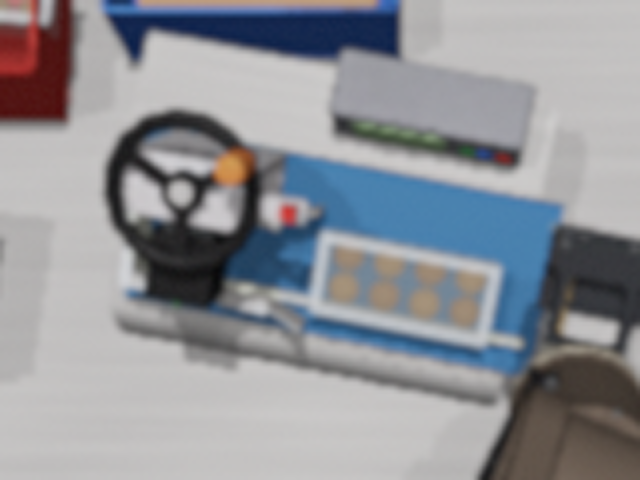

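The tray at picture (405,290) lies along the fence, in line with the guide. Next I tilt the closed gripper 45° for pushing.

```bash
python3 -m inch '[{"fingers":0,"dx":0,"dy":0,"dz":0,"wx":0,"wy":0.157,"wz":0},{"fingers":0,"dx":0,"dy":0,"dz":0,"wx":0,"wy":0.157,"wz":0},{"fingers":0,"dx":0,"dy":0,"dz":0,"wx":0,"wy":0.157,"wz":0},{"fingers":0,"dx":0,"dy":0,"dz":0,"wx":0,"wy":0.157,"wz":0},{"fingers":0,"dx":0,"dy":0,"dz":0,"wx":0,"wy":0.157,"wz":0},{"fingers":0,"dx":0,"dy":0,"dz":0,"wx":0,"wy":0,"wz":0}]' 20
python3 - <<'E'
from h import *
bedrel(-5,-195,33,np.radians(45));print(telemetry.read_state()['qpos'].round(2))
E
```

```text
clock: 12.5
tool_pos: [0.5418, -0.0532, 0.1809]
ee_rot: [-2.15, -1.958, -0.999]
contact_force: [-1.0, -0.4, -0.7]
finger_gap: 0.0026
grip_force: 0.0
t 12.5 pos [ 0.5418 -0.0532  0.1809] F [-1.  -0.4 -0.7] gap 0.0026
 turn(tool) [-0.033  0.223 -0.028]  shift before turn [-0.0007  0.0062  0.0775]  shift after turn [-0.018   0.0034  0.0755]
 now bed mm [  -8.4 -235.7   99.1]
[-0.03  0.35  0.53  2.17 -1.19  0.9   1.27]
```

```bash
python3 -m inch '[{"fingers":0,"dx":0,"dy":0,"dz":0,"wx":-0.011,"wy":0.075,"wz":-0.009},{"fingers":0,"dx":0,"dy":0,"dz":0,"wx":-0.011,"wy":0.075,"wz":-0.009},{"fingers":0,"dx":0,"dy":0,"dz":0,"wx":-0.011,"wy":0.075,"wz":-0.009},{"fingers":0,"dx":0,"dy":0,"dz":0,"wx":0,"wy":0,"wz":0}]' 20
python3 - <<'E'
from h import *
bedrel(-5,-195,33,np.radians(45));print(telemetry.read_state()['qpos'].round(2))
E
```

```text
clock: 13.0
tool_pos: [0.5416, -0.0485, 0.1812]
ee_rot: [-1.925, -1.889, -1.221]
contact_force: [-0.1, 0.4, -0.2]
finger_gap: 0.0005
grip_force: 0.0
t 13.0 pos [ 0.5416 -0.0485  0.1812] F [-0.1  0.4 -0.2] gap 0.0005
 turn(tool) [-0.006 -0.003  0.003]  shift before turn [-0.022   0.0046  0.0727]  shift after turn [-0.0217  0.0043  0.0728]
 now bed mm [  -9.3 -231.1   99.8]
[ 0.18  0.48  0.44  2.14 -1.29  1.15  1.5 ]
```

```bash
python3 -m inch '[{"fingers":0,"dx":-0.01,"dy":0.002,"dz":0.025,"wx":0,"wy":0,"wz":0},{"fingers":0,"dx":-0.01,"dy":0.002,"dz":0.025,"wx":0,"wy":0,"wz":0},{"fingers":0,"dx":-0.008,"dy":0,"dz":0.029,"wx":0,"wy":0,"wz":0},{"fingers":0,"dx":0,"dy":0,"dz":0,"wx":0,"wy":0,"wz":0}]' 20
python3 - <<'E'
from h import *
bedrel(-5,-80,24,np.radians(45));print(telemetry.read_state()['qpos'].round(2))
E
```

```text
clock: 13.5
tool_pos: [0.5826, -0.0174, 0.1153]
ee_rot: [-1.92, -1.889, -1.226]
contact_force: [-0.2, -1.0, 0.5]
finger_gap: 0.0007
grip_force: 0.0
t 13.5 pos [ 0.5826 -0.0174  0.1153] F [-0.2 -1.   0.5] gap 0.0007
 turn(tool) [-0.005 -0.007  0.006]  shift before turn [0.0776 0.001  0.0813]  shift after turn [0.0782 0.0001 0.0807]
 now bed mm [  -5.1 -192.4   25.8]
[ 0.52  0.6  -0.13  2.09 -1.31  0.82  1.52]
```

```bash
python3 -m inch '[{"fingers":0,"dx":0.007,"dy":0,"dz":0.007,"wx":0,"wy":0,"wz":0},{"fingers":0,"dx":0.007,"dy":0,"dz":0.007,"wx":0,"wy":0,"wz":0},{"fingers":0,"dx":0.007,"dy":0,"dz":0.007,"wx":0,"wy":0,"wz":0},{"fingers":0,"dx":0.007,"dy":0,"dz":0.007,"wx":0,"wy":0,"wz":0},{"fingers":0,"dx":0.007,"dy":0,"dz":0.007,"wx":0,"wy":0,"wz":0},{"fingers":0,"dx":0.007,"dy":0,"dz":0.007,"wx":0,"wy":0,"wz":0}]' 20
python3 - <<'E'
from h import *
bedrel(-5,-45,24,np.radians(45));print(telemetry.read_state()['qpos'].round(2))
E
```

```text
clock: 14.25
tool_pos: [0.594, 0.0375, 0.1151]
ee_rot: [-1.927, -1.892, -1.223]
contact_force: [-1.0, -0.9, -0.5]
finger_gap: 0.0003
grip_force: 0.3
t 14.25 pos [0.594  0.0375 0.1151] F [-1.  -0.9 -0.5] gap 0.0003
 turn(tool) [-0.004 -0.001  0.005]  shift before turn [0.0634 0.0006 0.0658]  shift after turn [ 0.0635 -0.      0.0657]
 now bed mm [  -5.  -136.3   25.6]
[ 0.64  0.62 -0.45  2.11 -1.31  0.59  1.46]
```

```bash
python3 -m inch '[{"fingers":0,"dx":0.007,"dy":0,"dz":0.007,"wx":0,"wy":0,"wz":0},{"fingers":0,"dx":0.007,"dy":0,"dz":0.007,"wx":0,"wy":0,"wz":0},{"fingers":0,"dx":0.007,"dy":0,"dz":0.007,"wx":0,"wy":0,"wz":0},{"fingers":0,"dx":0.007,"dy":0,"dz":0.007,"wx":0,"wy":0,"wz":0},{"fingers":0,"dx":0.007,"dy":0,"dz":0.007,"wx":0,"wy":0,"wz":0}]' 20
python3 - <<'E'
from h import *
bedrel(-5,-45,24,np.radians(45));print(telemetry.read_state()['qpos'].round(2))
im,W=cloud('top');save('g4',im[80:200,160:320],4)
E
```

```text
clock: 14.88
tool_pos: [0.6035, 0.0861, 0.1146]
ee_rot: [-1.927, -1.892, -1.222]
contact_force: [0.3, -0.4, -0.1]
finger_gap: 0.0005
grip_force: 0.3
t 14.88 pos [0.6035 0.0861 0.1146] F [ 0.3 -0.4 -0.1] gap 0.0005
 turn(tool) [-0.004 -0.001  0.005]  shift before turn [0.0286 0.0009 0.0305]  shift after turn [0.0287 0.0006 0.0305]
 now bed mm [ -5.6 -86.8  25.3]
[ 0.71  0.68 -0.7   2.12 -1.31  0.39  1.42]
```

View pics/g4.png

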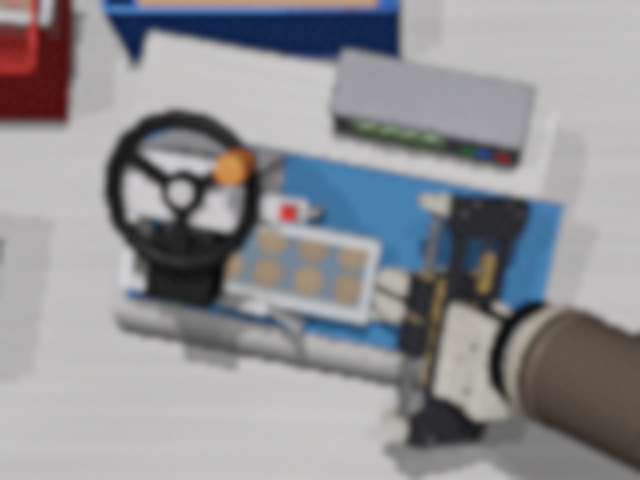

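The tray's front end has gone into the guide straight, and the fingertips push its rear end at (375,285). I'll carry on.

```bash
python3 -m inch '[{"fingers":0,"dx":0.007,"dy":0,"dz":0.007,"wx":0,"wy":0,"wz":0},{"fingers":0,"dx":0.007,"dy":0,"dz":0.007,"wx":0,"wy":0,"wz":0},{"fingers":0,"dx":0.007,"dy":0,"dz":0.007,"wx":0,"wy":0,"wz":0},{"fingers":0,"dx":0.005,"dy":0,"dz":0.005,"wx":0,"wy":0,"wz":0},{"fingers":0,"dx":0.002,"dy":0,"dz":0.002,"wx":0,"wy":0,"wz":0}]' 
python3 -m inch '[{"fingers":0,"dx":0.0015,"dy":0,"dz":0.0015,"wx":0,"wy":0,"wz":0},{"fingers":0,"dx":0.0015,"dy":0,"dz":0.0015,"wx":0,"wy":0,"wz":0}]'|grep contact
python3 - <<'E'
from h import *
bedrel(-5,-39.4,24,np.radians(45));print(telemetry.read_state()['qpos'].round(2))
E
```

```text
clock: 15.55
tool_pos: [0.6112, 0.1254, 0.1152]
ee_rot: [-1.925, -1.89, -1.226]
contact_force: [-0.3, -0.5, -0.3]
finger_gap: 0.0007
grip_force: 0.2
contact_force: [0.4, -0.5, -0.2]
t 15.8 pos [0.6123 0.1289 0.1156] F [ 0.4 -0.5 -0.2] gap 0.0003
 turn(tool) [-0.002 -0.005  0.005]  shift before turn [0.0011 0.0001 0.0042]  shift after turn [0.0011 0.0001 0.0042]
 now bed mm [ -5.1 -43.1  26.1]
[ 0.75  0.76 -0.89  2.12 -1.31  0.21  1.39]
```

```bash
for i in 1; do python3 -m inch '[{"fingers":0,"dx":0.0008,"dy":0,"dz":0.0022,"wx":0,"wy":0,"wz":0},{"fingers":0,"dx":0,"dy":0,"dz":0,"wx":0,"wy":0,"wz":0}]'|grep contact;python3 -m inch '[{"fingers":0,"dx":0.0015,"dy":0,"dz":0.0015,"wx":0,"wy":0,"wz":0},{"fingers":0,"dx":0,"dy":0,"dz":0,"wx":0,"wy":0,"wz":0}]'|grep contact;  done
python3 - <<'E'
from h import *
bedrel(-5,-39.4,24,np.radians(45));print(telemetry.read_state()['qpos'].round(2))
E
```

```text
contact_force: [-0.6, -0.2, -0.1]
contact_force: [-0.0, -0.9, -0.2]
t 16.3 pos [0.6136 0.133  0.1148] F [-0.  -0.9 -0.2] gap 0.0002
 turn(tool) [-0.002 -0.005  0.004]  shift before turn [-0.0013 -0.      0.0005]  shift after turn [-0.0013 -0.      0.0005]
 now bed mm [ -5.  -38.8  25.3]
[ 0.75  0.77 -0.91  2.11 -1.31  0.19  1.39]
```

```bash
python3 -m inch '[{"fingers":0,"dx":0.0015,"dy":0,"dz":0.0015,"wx":0,"wy":0,"wz":0},{"fingers":0,"dx":0,"dy":0,"dz":0,"wx":0,"wy":0,"wz":0}]'|grep contact;python3 -m inch '[{"fingers":0,"dx":0.0012,"dy":0,"dz":0.0012,"wx":0,"wy":0,"wz":0},{"fingers":0,"dx":0,"dy":0,"dz":0,"wx":0,"wy":0,"wz":0}]'|grep contact
python3 - <<'E'
from h import *
bedrel(-5,-39.4,24,np.radians(45))
im,W=cloud('top');save('g5',im[100:180,180:286],6)
E
```

```text
contact_force: [-4.3, -7.3, 2.4]
contact_force: [-6.4, -12.7, 4.4]
t 16.8 pos [0.6147 0.1339 0.1136] F [ -6.4 -12.7   4.4] gap 0.0001
 turn(tool) [-0.    -0.     0.003]  shift before turn [-0.001  -0.0003 -0.0013]  shift after turn [-0.001  -0.0003 -0.0013]
 now bed mm [ -4.7 -37.7  23.8]
```

View pics/g5.png

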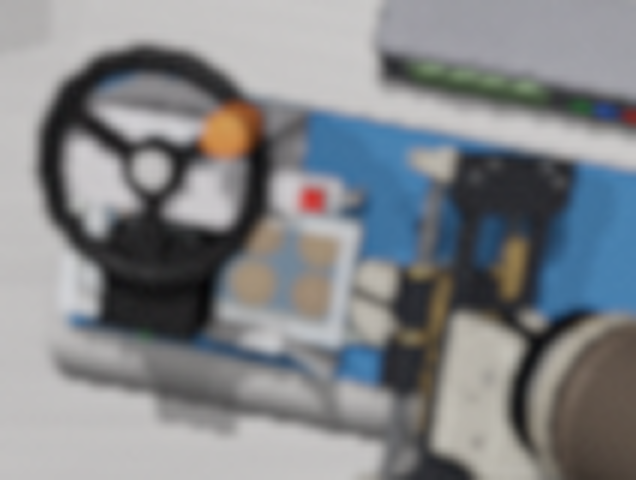

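Pushing now meets 15 N, and the finger stands at the depth computed for home. So the tray is against the stop. I'll retract and upright the tool.

```bash
python3 -m inch '[{"fingers":0,"dx":-0.007,"dy":0,"dz":-0.007,"wx":0,"wy":0,"wz":0},{"fingers":0,"dx":-0.014,"dy":0,"dz":-0.014,"wx":0,"wy":0,"wz":0},{"fingers":0,"dx":0,"dy":0,"dz":-0.04,"wx":0,"wy":0,"wz":0},{"fingers":0,"dx":0,"dy":0,"dz":-0.04,"wx":0,"wy":0,"wz":0},{"fingers":0.3,"dx":0,"dy":0,"dz":-0.03,"wx":0,"wy":-0.1,"wz":0},{"fingers":0.6,"dx":0.02,"dy":0,"dz":-0.03,"wx":0,"wy":-0.12,"wz":0},{"fingers":0.6,"dx":0.02,"dy":0,"dz":-0.03,"wx":0,"wy":-0.12,"wz":0},{"fingers":0.6,"dx":0,"dy":0,"dz":-0.03,"wx":0,"wy":-0.12,"wz":0},{"fingers":0.6,"dx":0,"dy":0,"dz":-0.03,"wx":0,"wy":-0.12,"wz":0},{"fingers":0.6,"dx":0,"dy":0,"dz":-0.02,"wx":0,"wy":-0.12,"wz":0},{"fingers":0.6,"dx":0,"dy":0,"dz":0,"wx":0,"wy":-0.08,"wz":0},{"fingers":0.6,"dx":0,"dy":0,"dz":0,"wx":0,"wy":0,"wz":0}]' 20
python3 - <<'E'
from h import *
bedrel(89,14,230);print(telemetry.read_state()['qpos'].round(2))
Rb,t=bed()
from fit import mask
for n,box in(('top',(205,232,100,140)),('scene',(320,342,155,190))):
    im,W=cloud(n);mo=mask(n,im,'orange',box)
    B=(W[mo]-t)@Rb*1e3;B=B[(B[:,2]>150)&(B[:,2]<210)]
    print(n,len(B),np.percentile(B,[5,50,95],axis=0).round(1).tolist())
    if n=='top':
        # centroid ray on bed plane z=199 via top of handle
        c=camera_model(n);V=np.linalg.inv(c['view']);v,u=np.argwhere(mo).mean(0);r=V[:3,:3]@[(u-c['cx'])/c['fx'],(v-c['cy'])/c['fy'],1]
        for z in(.199,.19):
            k=(z-Rb[:,2]@(V[:3,3]-t))/(Rb[:,2]@r);print(z,(Rb.T@(V[:3,3]+k*r-t)*1e3).round(1))
E
```

```text
clock: 18.35
tool_pos: [0.5023, 0.0245, 0.3039]
ee_rot: [2.166, 1.828, 0.453]
contact_force: [-0.3, -0.7, -0.7]
finger_gap: 0.0551
grip_force: 0.0
t 18.35 pos [0.5023 0.0245 0.3039] F [-0.3 -0.7 -0.7] gap 0.0551
 turn(tool) [-0.009 -0.076  0.016]  shift before turn [0.1791 0.1    0.0165]  shift after turn [0.1815 0.0969 0.0036]
 now bed mm [  -7.9 -167.5  233.6]
[ 0.31 -0.02 -0.51  2.06  0.12  0.7  -0.45]
top 24 [[83.9, 4.8, 171.9], [92.9, 8.7, 197.6], [98.5, 19.1, 202.3]]
0.199 [ 93.    9.3 199. ]
0.19 [ 91.5  11.1 190. ]
scene 111 [[91.2, 7.7, 159.3], [96.3, 13.5, 179.1], [99.8, 22.5, 199.1]]
```

```bash
python3 -m inch '[{"fingers":0.6,"dx":0,"dy":0,"dz":0,"wx":-0.009,"wy":-0.076,"wz":0.016},{"fingers":0.6,"dx":0.036,"dy":0.019,"dz":0,"wx":0,"wy":0,"wz":0},{"fingers":0.6,"dx":0.036,"dy":0.019,"dz":0,"wx":0,"wy":0,"wz":0},{"fingers":0.6,"dx":0.036,"dy":0.019,"dz":0,"wx":0,"wy":0,"wz":0},{"fingers":0.6,"dx":0.036,"dy":0.019,"dz":0,"wx":0,"wy":0,"wz":0},{"fingers":0.6,"dx":0.036,"dy":0.019,"dz":0,"wx":0,"wy":0,"wz":0},{"fingers":0.6,"dx":0,"dy":0,"dz":0,"wx":0,"wy":0,"wz":0}]' 25
python3 - <<'E'
from h import *
bedrel(89.2,14.4,173);print(telemetry.read_state()['qpos'].round(2))
E
```

```text
clock: 19.32
tool_pos: [0.6248, 0.1826, 0.3408]
ee_rot: [2.169, 1.767, 0.374]
contact_force: [-0.6, -1.0, -0.1]
finger_gap: 0.0556
grip_force: 0.0
t 19.32 pos [0.6248 0.1826 0.3408] F [-0.6 -1.  -0.1] gap 0.0556
 turn(tool) [-0.004 -0.001 -0.002]  shift before turn [0.0023 0.0016 0.0582]  shift after turn [0.0024 0.0013 0.0582]
 now bed mm [ 87.9  12.  231.2]
[-0.01  0.29 -0.64  1.66  0.55  1.02 -1.05]
```

```bash
python3 -m inch '[{"fingers":0.6,"dx":0.0023,"dy":0.0015,"dz":0.015,"wx":0,"wy":0,"wz":0},{"fingers":0.6,"dx":0,"dy":0,"dz":0.015,"wx":0,"wy":0,"wz":0},{"fingers":0.6,"dx":0,"dy":0,"dz":0.015,"wx":0,"wy":0,"wz":0},{"fingers":0.6,"dx":0,"dy":0,"dz":0.013,"wx":0,"wy":0,"wz":0},{"fingers":0.6,"dx":0,"dy":0,"dz":0,"wx":0,"wy":0,"wz":0}]' 25
python3 -m inch '[{"fingers":0,"dx":0,"dy":0,"dz":0,"wx":0,"wy":0,"wz":0},{"fingers":0,"dx":0,"dy":0,"dz":0,"wx":0,"wy":0,"wz":0},{"fingers":0,"dx":0,"dy":0,"dz":0,"wx":0,"wy":0,"wz":0},{"fingers":0,"dx":0,"dy":0,"dz":0,"wx":0,"wy":0,"wz":0},{"fingers":0,"dx":0,"dy":0,"dz":0,"wx":0,"wy":0,"wz":0}]' 25
python3 - <<'E'
from h import *
bedrel(89.2,14.4,173)
s=telemetry.read_state();Rb,t=bed();print('F bed',Rb.T@s['contact_force'])
im,W=cloud('scene');save('g6',im[110:240,260:430],4)
E
```

```text
clock: 19.95
tool_pos: [0.6489, 0.1775, 0.2883]
ee_rot: [2.168, 1.762, 0.372]
contact_force: [-0.6, -0.4, 0.8]
finger_gap: 0.0548
grip_force: 0.0
clock: 20.58
tool_pos: [0.6488, 0.1786, 0.29]
ee_rot: [2.167, 1.763, 0.375]
contact_force: [-3.6, 0.7, 2.6]
finger_gap: 0.0196
grip_force: 25.0
t 20.57 pos [0.6488 0.1786 0.29  ] F [-3.6  0.7  2.6] gap 0.0196
 turn(tool) [-0.     0.001 -0.004]  shift before turn [ 0.0015 -0.0002  0.002 ]  shift after turn [ 0.0015 -0.0002  0.002 ]
 now bed mm [ 89.4  12.9 175. ]
F bed [-2.28084802e+00 -1.11946606e-03  3.88040727e+00]
```

View pics/g6.png

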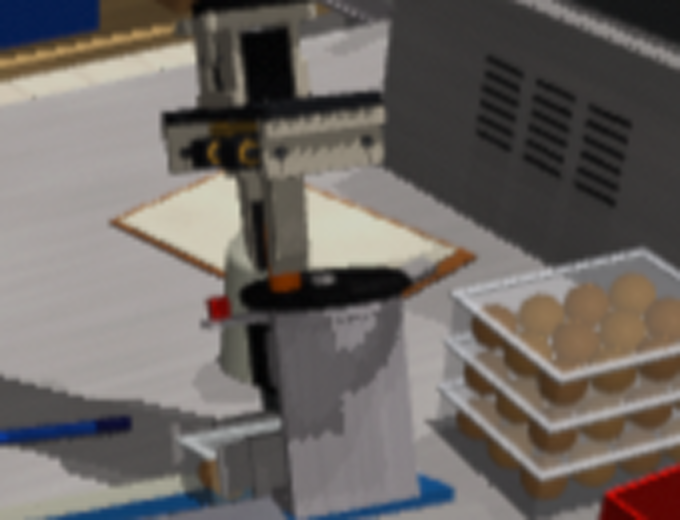

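Run:
```python
import numpy as np
th=np.radians(36-18*np.arange(23));x=60+50*np.sin(th);y=55-50*np.cos(th)
print([(round(a,1),round(b,1)) for a,b in zip(np.diff(np.round(y,1)),np.diff(np.round(x,1)))])
```

```text
[(np.float64(-7.1), np.float64(-13.9)), (np.float64(-2.4), np.float64(-15.5)), (np.float64(2.4), np.float64(-15.5)), (np.float64(7.1), np.float64(-13.9)), (np.float64(11.1), np.float64(-11.1)), (np.float64(13.9), np.float64(-7.1)), (np.float64(15.5), np.float64(-2.4)), (np.float64(15.5), np.float64(2.4)), (np.float64(13.9), np.float64(7.1)), (np.float64(11.1), np.float64(11.1)), (np.float64(7.1), np.float64(13.9)), (np.float64(2.4), np.float64(15.5)), (np.float64(-2.4), np.float64(15.5)), (np.float64(-7.1), np.float64(13.9)), (np.float64(-11.1), np.float64(11.1)), (np.float64(-13.9), np.float64(7.1)), (np.float64(-15.5), np.float64(2.4)), (np.float64(-15.5), np.float64(-2.4)), (np.float64(-13.9), np.float64(-7.1)), (np.float64(-11.1), np.float64(-11.1)), (np.float64(-7.1), np.float64(-13.9)), (np.float64(-2.4), np.float64(-15.5))]
```

```bash
python3 -m inch '[{"fingers":0,"dx":-0.0071,"dy":-0.0139,"dz":0,"wx":0,"wy":0,"wz":0},{"fingers":0,"dx":-0.0024,"dy":-0.0155,"dz":0,"wx":0,"wy":0,"wz":0},{"fingers":0,"dx":0.0024,"dy":-0.0155,"dz":0,"wx":0,"wy":0,"wz":0},{"fingers":0,"dx":0.0071,"dy":-0.0139,"dz":0,"wx":0,"wy":0,"wz":0},{"fingers":0,"dx":0.0111,"dy":-0.0111,"dz":0,"wx":0,"wy":0,"wz":0},{"fingers":0,"dx":0.0139,"dy":-0.0071,"dz":0,"wx":0,"wy":0,"wz":0},{"fingers":0,"dx":0.0155,"dy":-0.0024,"dz":0,"wx":0,"wy":0,"wz":0}]'
python3 - <<'E'
from h import *
bedrel(10,55,173)
s=telemetry.read_state();Rb,t=bed();print('F bed',Rb.T@s['contact_force'],s['qpos'].round(2))
E
```

```text
clock: 21.5
tool_pos: [0.5848, 0.2331, 0.2572]
ee_rot: [2.167, 1.763, 0.372]
contact_force: [-1.9, -2.3, 4.3]
finger_gap: 0.0198
grip_force: 25.0
t 21.5 pos [0.5848 0.2331 0.2572] F [-1.9 -2.3  4.3] gap 0.0198
 turn(tool) [-0.001  0.002 -0.003]  shift before turn [0.0016 0.0012 0.002 ]  shift after turn [0.0016 0.0012 0.002 ]
 now bed mm [  8.8  53.4 175. ]
F bed [ 0.47866632 -2.6732622   4.50034482] [-0.16  0.33 -0.62  1.81  0.69  0.91 -1.33]
```

```bash
python3 -m inch '[{"fingers":0,"dx":0.0155,"dy":0.0024,"dz":0,"wx":0,"wy":0,"wz":0},{"fingers":0,"dx":0.0139,"dy":0.0071,"dz":0,"wx":0,"wy":0,"wz":0},{"fingers":0,"dx":0.0111,"dy":0.0111,"dz":0,"wx":0,"wy":0,"wz":0},{"fingers":0,"dx":0.0071,"dy":0.0139,"dz":0,"wx":0,"wy":0,"wz":0},{"fingers":0,"dx":0.0024,"dy":0.0155,"dz":0,"wx":0,"wy":0,"wz":0},{"fingers":0,"dx":-0.0024,"dy":0.0155,"dz":0,"wx":0,"wy":0,"wz":0},{"fingers":0,"dx":-0.0071,"dy":0.0139,"dz":0,"wx":0,"wy":0,"wz":0},{"fingers":0,"dx":-0.0111,"dy":0.0111,"dz":0,"wx":0,"wy":0,"wz":0}]'
python3 - <<'E'
from h import *
th=np.radians(-234);bedrel(60+50*np.sin(th),55-50*np.cos(th),173)
s=telemetry.read_state();Rb,t=bed();print('F bed',Rb.T@s['contact_force'],s['qpos'].round(2))
E
```

```text
clock: 22.5
tool_pos: [0.6716, 0.2451, 0.294]
ee_rot: [2.168, 1.764, 0.371]
contact_force: [-17.8, -2.6, 6.4]
finger_gap: 0.0195
grip_force: 25.0
t 22.5 pos [0.6716 0.2451 0.294 ] F [-17.8  -2.6   6.4] gap 0.0195
 turn(tool) [-0.003  0.002 -0.003]  shift before turn [0.0019 0.0012 0.0019]  shift after turn [0.0018 0.0012 0.0019]
 now bed mm [ 99.3  82.5 174.9]
F bed [-12.81860483  -6.05743372  12.73132838] [-0.15  0.44 -0.61  1.57  0.67  1.03 -1.19]
```

```bash
python3 -m inch '[{"fingers":0,"dx":-0.0139,"dy":0.0056,"dz":0,"wx":0,"wy":0,"wz":0},{"fingers":0,"dx":-0.0155,"dy":0.0019,"dz":0,"wx":0,"wy":0,"wz":0},{"fingers":0,"dx":-0.0155,"dy":-0.0024,"dz":0,"wx":0,"wy":0,"wz":0},{"fingers":0,"dx":-0.0139,"dy":-0.0071,"dz":0,"wx":0,"wy":0,"wz":0},{"fingers":0,"dx":-0.0111,"dy":-0.0111,"dz":0,"wx":0,"wy":0,"wz":0}]'
python3 - <<'E'
from h import *
from fit import mask
th=np.radians(-324);bedrel(60+50*np.sin(th),55-50*np.cos(th),173)
s=telemetry.read_state();Rb,t=bed();print('F bed',Rb.T@s['contact_force'],s['qpos'].round(2))
E
```

```text
clock: 23.12
tool_pos: [0.6471, 0.1777, 0.2893]
ee_rot: [2.167, 1.761, 0.376]
contact_force: [-0.9, 4.5, 3.0]
finger_gap: 0.0196
grip_force: 25.0
t 23.12 pos [0.6471 0.1777 0.2893] F [-0.9  4.5  3. ] gap 0.0196
 turn(tool) [ 0.001  0.001 -0.005]  shift before turn [0.003  0.0016 0.002 ]  shift after turn [0.003  0.0016 0.002 ]
 now bed mm [ 87.7  11.6 175. ]
F bed [-0.42326323  4.22869748  3.45418664] [-0.02  0.35 -0.62  1.7   0.63  0.93 -1.12]
```

```bash
python3 -m inch '[{"fingers":0,"dx":-0.0068,"dy":-0.0139,"dz":0,"wx":0,"wy":0,"wz":0},{"fingers":0,"dx":-0.0022,"dy":-0.0138,"dz":0,"wx":0,"wy":0,"wz":0},{"fingers":0,"dx":0,"dy":0,"dz":0,"wx":0,"wy":0,"wz":0}]'
python3 - <<'E'
from h import *
from fit import mask
bedrel(60,5,173)
s=telemetry.read_state();Rb,t=bed();print('F bed',Rb.T@s['contact_force'],s['qpos'].round(2))
E
```

```text
clock: 23.5
tool_pos: [0.6189, 0.1742, 0.2772]
ee_rot: [2.167, 1.763, 0.371]
contact_force: [-5.5, -0.9, 7.9]
finger_gap: 0.0191
grip_force: 25.0
t 23.5 pos [0.6189 0.1742 0.2772] F [-5.5 -0.9  7.9] gap 0.0191
 turn(tool) [-0.002  0.003 -0.003]  shift before turn [0.0024 0.0018 0.0019]  shift after turn [0.0024 0.0018 0.0019]
 now bed mm [ 58.2   2.6 174.9]
F bed [-1.5647246  -2.01498745  9.29521006] [-0.02  0.32 -0.63  1.78  0.64  0.9  -1.15]
```

```bash
python3 -m inch '[{"fingers":0.6,"dx":0,"dy":0,"dz":0,"wx":0,"wy":0,"wz":0},{"fingers":0.6,"dx":0,"dy":0,"dz":0,"wx":0,"wy":0,"wz":0},{"fingers":0.6,"dx":0,"dy":0,"dz":0,"wx":0,"wy":0,"wz":0},{"fingers":0.6,"dx":0,"dy":0,"dz":-0.01,"wx":0,"wy":0,"wz":0},{"fingers":0.6,"dx":0,"dy":0,"dz":-0.025,"wx":0,"wy":0,"wz":0},{"fingers":0.6,"dx":0,"dy":0,"dz":-0.03,"wx":0,"wy":0,"wz":0},{"fingers":0.6,"dx":-0.04,"dy":-0.02,"dz":0,"wx":0,"wy":0,"wz":0},{"fingers":0.6,"dx":-0.04,"dy":-0.02,"dz":0,"wx":0,"wy":0,"wz":0},{"fingers":0.6,"dx":-0.04,"dy":-0.02,"dz":0,"wx":0,"wy":0,"wz":0},{"fingers":0.6,"dx":-0.04,"dy":-0.02,"dz":0,"wx":0,"wy":0,"wz":0},{"fingers":0.6,"dx":0,"dy":0,"dz":0,"wx":0,"wy":0,"wz":0}]'
python3 - <<'E'
from h import *
from fit import mask
Rb,t=bed();I=[]
for n,box in(('top',(190,236,100,150)),('scene',(305,350,150,192))):
    im,W=cloud(n)
    c=camera_model(n);V=np.linalg.inv(c['view'])
    for col,z in(('orange',.19),('red',.15)):
        mo=mask(n,im,col,box)
        if not mo.any():continue
        B=(W[mo]-t)@Rb*1e3
        v,u=np.argwhere(mo).mean(0);r=V[:3,:3]@[(u-c['cx'])/c['fx'],(v-c['cy'])/c['fy'],1]
        k=(z-Rb[:,2]@(V[:3,3]-t))/(Rb[:,2]@r);print(n,col,mo.sum(),np.nanpercentile(B,[5,50,95],axis=0).round(1).tolist(),'ray',(Rb.T@(V[:3,3]+k*r-t)*1e3).round(1))
    I.append(im)
    if n=='top':
        mk=mask('top',im,'black',(183,228,103,148))&(W[...,2]>.2)
        mk|=mask('top',im,'orange',(190,236,100,150))
        B=((W[mk]-t)@Rb)*1e3;B=B[abs(B[:,2]-152)<8];print('ring',np.nanpercentile(B,[2,98],axis=0).round(1).tolist())
a=cv2.resize(I[0][100:180,180:260],(400,400),interpolation=3);b=cv2.resize(I[1][150:250,290:390],(400,400),interpolation=3)
save('g7',np.hstack([a,b]),1)
E
```

```text
clock: 24.88
tool_pos: [0.4887, 0.0359, 0.3044]
ee_rot: [2.169, 1.757, 0.372]
contact_force: [-0.5, 0.5, 0.1]
finger_gap: 0.055
grip_force: 0.0
top orange 29 [[50.6, -3.8, 157.2], [61.4, 0.9, 197.0], [68.7, 12.5, 200.9]] ray [ 60.5   2.1 190. ]
top red 4 [[59.5, -21.2, 146.9], [61.6, -19.3, 150.1], [63.3, -17.7, 151.4]] ray [ 61.6 -19.4 150. ]
ring [[8.3, 6.7, 146.9], [110.0, 104.1, 156.1]]
scene orange 102 [[62.5, -1.7, 159.7], [67.0, 4.5, 178.6], [70.2, 12.0, 198.7]] ray [157.4 -31.1 190. ]
scene red 56 [[-234.8, -23.3, 140.1], [-213.1, 137.2, 198.3], [66.2, 157.7, 207.3]] ray [-324.9  162.6  150. ]
```

View pics/g7.png

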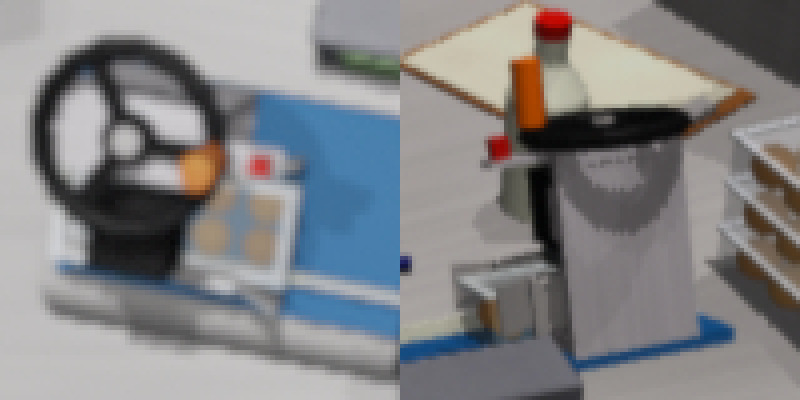

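The picture shows the orange handle at (200,170) on the line from the hub (125,140) to the red mark (260,165), within about 1°. The tray is in the guide. I'll check its rear edge, then hand in.

Run:
```python
from h import *
Rb,t=bed();im,W=cloud('top');B=(W-t)@Rb*1e3
k=(abs(B[...,2]-40)<6)&(abs(B[...,0])<25)&(B[...,1]>-80)&(B[...,1]<0)
print(k.sum(),np.percentile(B[k][:,1],[0,2,5]).round(1));print(telemetry.read_state()['contact_force'].round(1))
```

```text
141 [-30.4 -29.9 -29.5]
[ 0.3 -0.1  0.8]
```

The rear edge is at bed y = -30, so the tray is fully home.

```bash
python3 -c "
from cell import order
print(order.hand_in())"
```

```text
the job is handed in; nothing more can be done
None
```

The job is handed in at about 25 s of the 72 s: the tray is home against the end stop, the handwheel was turned one full turn and on to the red mark (within about 2°), the handle was let go, and the arm touches nothing.

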